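Line up the antiseptic bottles by height on the clinic table

TASK

Line up the four brown antiseptic bottles on the black stand in order of height, one on each ring mark: the shortest at the end with the green block, rising to the tallest at the other end. Stand each one upright in the middle of its ring without ever tipping a bottle over, let go of them all, and leave the white tablet jar where it stands.

Things in the scene. Friction and masses are not known exactly. Their poses are not given: they have to be found in the camera images.
- bottle_a_center (a point): the shortest brown antiseptic bottle with a white cap and a paper label: 52 mm tall overall, straight round body 38 mm in diameter up to 42 mm above its foot, then a shoulder and a 27 mm wide neck and cap. Loose, upright at the start. The point lies on its axis half-way up its full height (26 mm above its foot); z is up along its axis. Gripped from above within 40 mm of its top, on the straight body, the cap stays clear of the palm
- bottle_b_center (a point): the second shortest brown antiseptic bottle with a white cap and a paper label: 70 mm tall overall, straight round body 44 mm in diameter up to 56 mm above its foot, then a shoulder and a 27 mm wide neck and cap. Loose, upright at the start. The point lies on its axis half-way up its full height (35 mm above its foot); z is up along its axis. Gripped from above within 40 mm of its top, on the straight body, the cap stays clear of the palm
- bottle_c_center (a point): the second tallest brown antiseptic bottle with a white cap and a paper label: 88 mm tall overall, straight round body 50 mm in diameter up to 70 mm above its foot, then a shoulder and a 27 mm wide neck and cap. Loose, upright at the start. The point lies on its axis half-way up its full height (44 mm above its foot); z is up along its axis. Gripped from above within 40 mm of its top, on the straight body, the cap stays clear of the palm
- bottle_d_center (a point): the tallest brown antiseptic bottle with a white cap and a paper label: 106 mm tall overall, straight round body 56 mm in diameter up to 85 mm above its foot, then a shoulder and a 27 mm wide neck and cap. Loose, upright at the start. The point lies on its axis half-way up its full height (53 mm above its foot); z is up along its axis. Gripped from above within 40 mm of its top, on the straight body, the cap stays clear of the palm
- mark_1: ring mark 1 of 4, counted from the stand's -y end: fixed disc 80 mm across, white rim, grey middle, white centre dot. Origin at its centre, on the stand; its top face, where a bottle stands, is 2 mm higher, 14 mm above the work surface. Marks are 90 mm apart along their y axis. The fixed black stand (430 x 90 mm, 12 mm high) differs in place and angle each time
- mark_2: ring mark 2 of 4, counted from the stand's -y end: fixed disc 80 mm across, white rim, grey middle, white centre dot. Origin at its centre, on the stand; its top face, where a bottle stands, is 2 mm higher, 14 mm above the work surface. Marks are 90 mm apart along their y axis. The fixed black stand (430 x 90 mm, 12 mm high) differs in place and angle each time
- mark_3: ring mark 3 of 4, counted from the stand's -y end: fixed disc 80 mm across, white rim, grey middle, white centre dot. Origin at its centre, on the stand; its top face, where a bottle stands, is 2 mm higher, 14 mm above the work surface. Marks are 90 mm apart along their y axis. The fixed black stand (430 x 90 mm, 12 mm high) differs in place and angle each time
- mark_4: ring mark 4 of 4, counted from the stand's -y end: fixed disc 80 mm across, white rim, grey middle, white centre dot. Origin at its centre, on the stand; its top face, where a bottle stands, is 2 mm higher, 14 mm above the work surface. Marks are 90 mm apart along their y axis. The fixed black stand (430 x 90 mm, 12 mm high) differs in place and angle each time
- green_block: green end block, 70 x 24 x 16 mm, fixed on one end of the stand, 63 mm beyond the centre of the outermost mark there (a like grey block is at the other end; which end is green differs each time). It shows the end for the shortest bottle. Origin at the centre of its underside
- jar: white tablet jar with a blue lid, 36 mm in diameter, 50 mm tall, loose, standing among the bottles; not part of the job, to be left alone. Origin at the centre of its underside
Not all that is in view belongs to the job. What is shaped like the part that bears bottle_c_center but pink or yellow is not meant. What is shaped like the part that bears bottle_a_center but orange is not meant.

How it is judged:
By the outcome, as a careful person would: the job done as asked, in the order asked, and still so for the second after the job is handed in, with the robot touching nothing.
It also fails if it takes over 120 s, if anything falls off the work surface, if the arm or the gripper's body presses on something with over 40 N, if the wrist force passes 120 N, or if a joint passes its speed limit or range.

ROBOT

A 6-joint arm with a two-finger parallel gripper is mounted at the origin on the work surface. World frame = base frame: x ahead of the robot, y to its left, z up, the work surface at z = 0. Lengths are in m, angles in rad, forces in N, time in s.
With the tool pointing down it reaches from about 0.325 to 0.9 m from the base axis. Payload 6.1 kg.
Tool frame: the origin (TCP) lies midway between the tips of the shut fingers; the grasp point (between the pads) lies 19 mm behind it; x points along the fingers, y is the direction in which the jaws open and shut, and the axes are right-handed (so a half turn about x gives the same grasp; the last joint's range is limited). The gripper opens to 85 mm and grips with 20 to 120 N. Pads are 22 mm wide; open, the fingers measure 114 mm over their backs; the gripper's body (76 mm by 85 mm) begins 54 mm behind the grasp point. The pads swing forward as they close: fully open they stand 13 mm farther back than shut.
Start: joints at [1.068, 0.22, 1.526, -0, 1.395, -0.126], TCP at [0.23, 0.581, 0.231] pointing down, gripper open.
Joint ranges: [-2.98, 2.98], [-0.91, 2.08], [0.09, 2.57], [-1.24, 4.39], [0.2, 2.65], [-2.68, 2.68]. Speed limits (rad/s): [2.57, 2.57, 3.01, 3.14, 3.14, 3.14].

INTERFACE

Orientations are given as [roll, pitch, yaw] about the fixed x, y, z axes, in that order (R = Rz(yaw) Ry(pitch) Rx(roll)).
In Python, from plant import movep, move_l, set_joints, gripper_to, hold, inverse_kinematics, observe, get_image, get_calibration, Unreachable, job_done gives the robot as it stands. Calls block until the motion is done:
- movep(position, orientation): joint-space move of the TCP to a pose.
- move_l(position, feed=0.15, rotation=None, max_force=None): straight line of the TCP; rotation=None keeps the orientation; feed is the mean speed in m/s. With max_force (N) it stops when the force on the tool has changed by that much, and returns True; else False.
- set_joints(angles): joint-space move.
- gripper_to(opening, f_grip=None): finger opening in m; f_grip is the grip in N (None keeps the last); returns when the fingers have stopped.
- hold(seconds).
- inverse_kinematics(position, orientation): joint angles nearest the present ones, or None.
- observe(): the state.
- get_image(name): name is "scene" or "side" or "wrist"; returns (picture, depth): 420x560x3 uint8, red, green, blue; 420x560 float32, m along the optical axis (not along the pixel's ray), 0 where there is no reading.
- get_calibration(name): a dict with "intrinsics" (3x3 intrinsics, pixels), "world_from_camera" (4x4, takes a point from camera to world coordinates). Camera axes: x right, y down, z forward; pixel columns grow to the right and rows downward; lengths in m; the calibration is good to about 2 mm. A picture is of the moment at which its call begins: read the wrist's pose just before it. get_calibration takes no time and is no camera call; for the wrist camera it gives the pose at the moment of the call.
A pose or a line that the arm cannot do raises Unreachable and nothing moves.
- job_done(): hands the job in, once; it reports no verdict.
The state is a dict: "time_s": time; "q": joint angles; "joint_velocities": joint speeds; "joint_torque": joint torques, N m; "eef_pos": TCP position; "tcp_rot": TCP orientation; "ft_force": force on the tool from outside, world axes, zero at the start; "torque": the same for the moment, N m; "opening": finger opening in m.
Only numpy, scipy, OpenCV 4.12 (cv2) and the standard library are available. Lean on these libraries where they do the work, as an engineer would, in place of code of your own. Each camera call takes 0.05 s, during which the arm holds its last target.

## Working session

There is one attempt and no reset: what is moved stays moved. The work goes in short steps, each a Python script; the robot and the scene stay as the last script left them, time stands still between calls to the robot, and variables do not carry over. Pictures are saved under pics/ and viewed, and the job is handed in when it is done.

```bash
mkdir -p pics
cat > h.py <<'E'
import numpy as np, cv2
from plant import *
def snap(n,f):
    p,d=get_image(n); cv2.imwrite(f'pics/{f}.png',p[:,:,::-1]); c=get_calibration(n)
    np.savez(f'pics/{f}.npz',p=p,d=d,K=c["intrinsics"],T=c["world_from_camera"]); return p,d,c
def cloud(f):
    z=np.load(f'pics/{f}.npz'); d=z['d'];K=z['K'];T=z['T']
    v,u=np.mgrid[:d.shape[0],:d.shape[1]]
    P=np.stack([(u-K[0,2])/K[0,0]*d,(v-K[1,2])/K[1,1]*d,d,np.ones_like(d)],-1)@T.T
    P[d==0]=np.nan
    return z['p'],P[...,:3]
E
python3 - <<'E'
from h import *
for n in ("scene","side","wrist"):
    p,d,c=snap(n,n+'0'); print(n,np.round(c["world_from_camera"],3).tolist(),c["intrinsics"][0][0],(d==0).mean())
o=observe();print(o['time_s'],o['tcp_rot'],o['opening'])
E
```

```text
scene [[-0.842, 0.427, -0.33, 0.879], [0.539, 0.655, -0.53, 0.597], [-0.01, -0.624, -0.782, 0.943], [0.0, 0.0, 0.0, 1.0]] 528.2051524485431 0.004064625850340136
side [[0.753, -0.46, 0.471, 0.026], [-0.658, -0.527, 0.538, -0.56], [0.001, -0.715, -0.699, 0.774], [0.0, 0.0, 0.0, 1.0]] 433.0908349079511 0.00407312925170068
wrist [[0.368, 0.894, 0.256, 0.165], [0.93, -0.353, -0.104, 0.606], [-0.002, 0.277, -0.961, 0.374], [0.0, 0.0, 0.0, 1.0]] 354.2791157544167 0.0037670068027210886
0.15 [-1.70914948  1.56922404 -2.08594893] 0.08534049196023548
```

View pics/scene0.png

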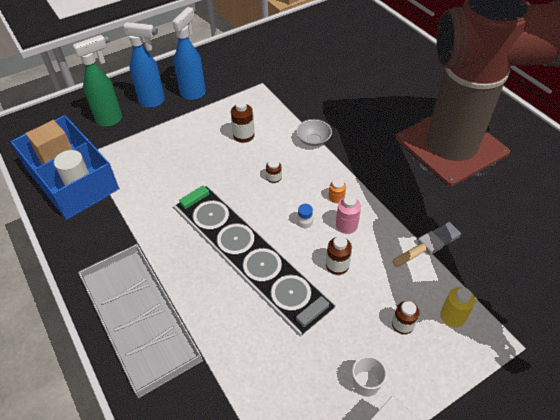

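View pics/side0.png

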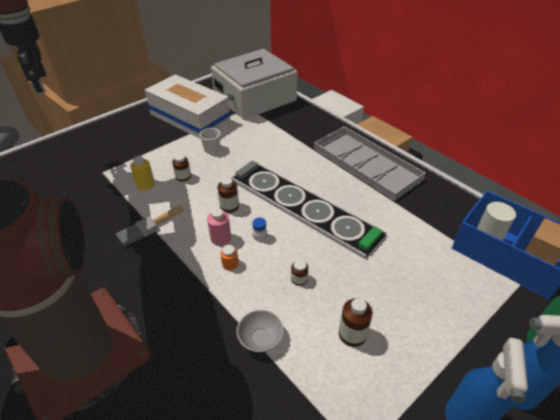

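View pics/wrist0.png

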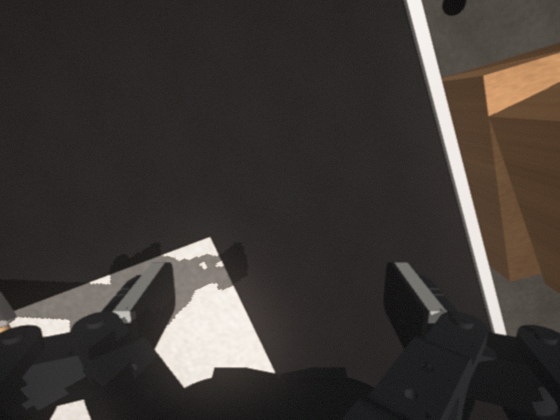

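The scene picture shows four brown bottles at (242,122), (274,170), (339,253) and (405,316). The decoys are orange (338,190), pink (348,215) and yellow (458,306), and the jar is at (305,214). The green block is at the upper-left end of the stand (194,198). I'll measure these from both depth images.

```bash
cat > m.py <<'E'
from h import *
from scipy.optimize import least_squares
def fitcyl(Q,zlo,zhi,r):
    S=Q[(Q[:,2]>zlo)&(Q[:,2]<zhi)]
    if len(S)<8: return None,len(S)
    f=least_squares(lambda c:np.hypot(S[:,0]-c[0],S[:,1]-c[1])-r,S[:,:2].mean(0)+0,loss='soft_l1',f_scale=.002)
    return f.x,len(S)
def ring(f,box):
    p,P=cloud(f)
E
python3 - <<'E'
from m import *
B={'scene0':dict(b242=(222,98,262,146),b274=(262,155,286,184),b339=(320,232,358,276),b405=(388,296,422,336),jar=(294,202,316,230),orange=(325,176,350,204),pink=(332,193,364,236),yellow=(440,284,476,330),green=(178,184,210,210),bowl=(292,118,335,150),cup=(350,355,388,398)),
'side0':dict(b242=(334,293,378,346),b274=(286,256,312,286),b339=(214,174,242,214),b405=(170,150,194,184),jar=(248,214,272,240),orange=(218,240,242,272),pink=(204,206,234,246),green=(355,225,386,250))}
for f in B:
    p,P=cloud(f)
    for k,(u0,v0,u1,v1) in B[f].items():
        Q=P[v0:v1,u0:u1].reshape(-1,3);Q=Q[~np.isnan(Q[:,0])]; 
        zt=np.percentile(Q[:,2],99.5); T=Q[Q[:,2]>zt-.006]
        c0=T[:,:2].mean(0)
        print(f,k,'zmax %.3f'%zt,'top',np.round((T[:,:2].min(0)+T[:,:2].max(0))/2,4),np.round(c0,4),len(T),'width',np.round(np.ptp(T[:,:2],axis=0),3), [ (np.round(x,4) if x is not None else None,n) for x,n in [fitcyl(Q,.008,zt-.022,{52:.019,70:.022,88:.025,106:.028}[min([52,70,88,106],key=lambda h:abs(h-zt*1000))])]])
E
python3 - <<'E'
import cv2,numpy as np
a=cv2.imread('pics/scene0.png');
cv2.imwrite('pics/c1.png',cv2.resize(a[170:340,160:430],None,fx=2.9,fy=2.9,interpolation=2))
E
```

```text
scene0 b242 zmax 0.106 top [ 0.4252 -0.3194] [ 0.4249 -0.3168] 72 width [0.026 0.03 ] [(array([ 0.4238, -0.3194]), 538)]
scene0 b274 zmax 0.054 top [ 0.4377 -0.1482] [ 0.4376 -0.1493] 76 width [0.027 0.03 ] [(array([ 0.437 , -0.1507]), 116)]
scene0 b339 zmax 0.089 top [0.4588 0.1369] [0.4592 0.1375] 125 width [0.025 0.026] [(array([0.4581, 0.1366]), 391)]
scene0 b405 zmax 0.072 top [0.4326 0.3178] [0.4331 0.3176] 145 width [0.026 0.026] [(array([0.4325, 0.3173]), 257)]
scene0 jar zmax 0.053 top [0.4521 0.0049] [0.4523 0.0061] 131 width [0.033 0.033] [(array([0.4498, 0.0016]), 123)]
scene0 orange zmax 0.089 top [0.3819 0.058 ] [0.3825 0.0576] 44 width [0.019 0.018] [(array([ 0.3412, -0.0259]), 314)]
scene0 pink zmax 0.089 top [0.3784 0.0625] [0.3785 0.0629] 111 width [0.026 0.027] [(array([0.377 , 0.0602]), 482)]
scene0 yellow zmax 0.089 top [0.3378 0.357 ] [0.3387 0.3573] 153 width [0.028 0.026] [(array([0.3372, 0.3566]), 461)]
scene0 green zmax 0.031 top [ 0.6331 -0.1836] [ 0.6324 -0.1833] 196 width [0.07  0.034] [(array([ 0.6278, -0.177 ]), 16)]
scene0 bowl zmax 0.034 top [ 0.2822 
[... 423 characters left out ...]
, -0.1532]), 118)]
side0 b339 zmax 0.090 top [0.4213 0.0988] [0.4263 0.1025] 118 width [0.1   0.099] [(array([0.46  , 0.1351]), 423)]
side0 b405 zmax 0.072 top [0.4325 0.313 ] [0.4319 0.3121] 58 width [0.025 0.027] [(array([0.4332, 0.315 ]), 197)]
side0 jar zmax 0.052 top [0.4511 0.0011] [4.51e-01 2.00e-04] 124 width [0.032 0.032] [(array([0.4537, 0.0045]), 107)]
side0 orange zmax 0.054 top [ 0.3476 -0.0207] [ 0.3468 -0.0214] 96 width [0.026 0.025] [(array([ 0.3482, -0.0188]), 151)]
side0 pink zmax 0.089 top [0.3766 0.0576] [0.3768 0.0571] 89 width [0.027 0.027] [(array([0.3783, 0.0595]), 438)]
side0 green zmax 0.031 top [ 0.6314 -0.1873] [ 0.6306 -0.1884] 224 width [0.07  0.032] [(None, 4)]
```

View pics/c1.png

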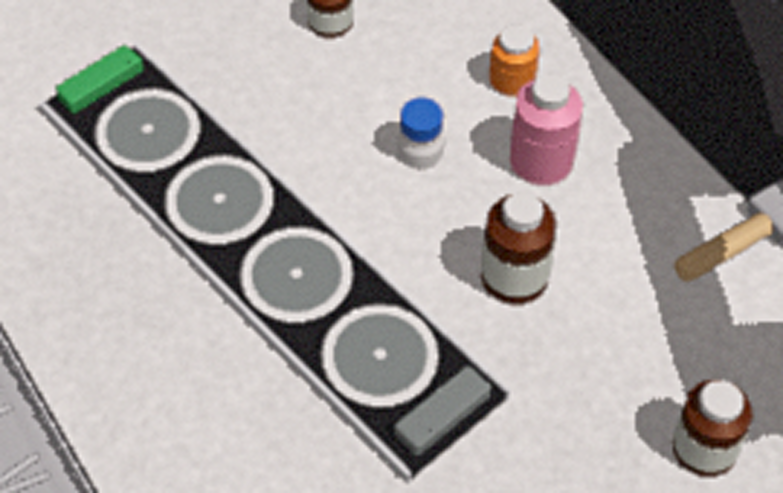

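The heights settle which bottle is which. A is at (274,170) with z 54, B at (405,316) with 72, C at (339,253) with 89 and D at (242,122) with 106. Every one of them is brown; the pink, yellow and orange look-alikes are excluded. Next I'll fit the marks in both cameras.

Run:
```python
from h import *
from scipy.optimize import least_squares
def toplane(f,z0):
    z=np.load(f'pics/{f}.npz');K,T=z['K'],z['T'];v,u=np.mgrid[:420,:560]
    r=np.stack([(u-K[0,2])/K[0,0],(v-K[1,2])/K[1,1],np.ones(u.shape)],-1)@T[:3,:3].T
    s=(z0-T[2,3])/r[...,2]; return z['p'],T[:3,3]+r*s[...,None]
def render(f,z0,org=(.50,-.26),res=.0005,n=(1120,520)):
    z=np.load(f'pics/{f}.npz');K,T=z['K'],z['T'];Ti=np.linalg.inv(T)
    r,c=np.mgrid[:n[0],:n[1]]; X=np.stack([org[0]+c*res,org[1]+r*res,np.full(r.shape,z0),np.ones(r.shape)],-1)@Ti.T
    m=np.stack([K[0,0]*X[...,0]/X[...,2]+K[0,2],K[1,1]*X[...,1]/X[...,2]+K[1,2]],-1).astype(np.float32)
    return cv2.remap(z['p'],m[...,0],m[...,1],cv2.INTER_LINEAR)
for f in('scene0','side0'):
    im=render(f,.014); g=im.min(2).astype(float)
    g=cv2.GaussianBlur(g,(0,0),2)
    # coarse-to-fine score: ring white (r 37-39.5mm) minus black outside(42) and grey inside(30)
    def score(p):
        s=0;t=np.linspace(0,2*np.pi,90,endpoint=False)
        for k in range(4):
            d=(k-1.5)*.09; cx=p[0]-np.sin(p[2])*d; cy=p[1]+np.cos(p[2])*d
            for r,w in((.0375,2),(.043,-1),(.031,-1),(0,1),(.008,-1)):
                x=((cx+r*np.cos(t)-.50)/.0005).astype(np.float32)[None];y=((cy+r*np.sin(t)+.26)/.0005).astype(np.float32)[None]
                s+=w*cv2.remap(g,x,y,1).mean()
        return -s
    from scipy.optimize import differential_evolution
    q=differential_evolution(score,[(.56,.70),(-.06,.08),(-.5,.5)],seed=1,popsize=30,tol=1e-6)
    p=q.x;print(f,np.round(p,4),q.fun,[[round(p[0]-np.sin(p[2])*d,4),round(p[1]+np.cos(p[2])*d,4)] for d in(-.135,-.045,.045,.135)])
    for d in(-.135,-.045,.045,.135):
        cv2.circle(im,(int((p[0]-np.sin(p[2])*d-.5)/.0005),int((p[1]+np.cos(p[2])*d+.26)/.0005)),80,(255,0,0),1)
    cv2.imwrite(f'pics/r_{f}.png',cv2.resize(im[:,:,::-1],None,fx=.5,fy=.5))
a,b=[cv2.imread(f'pics/r_{f}.png') for f in('scene0','side0')];cv2.imwrite('pics/r.png',np.hstack([a,b]))
yaw=0
for p,h in((( .4245,-.320),.05),((.437,-.1515),.007),((.459,.136),.032),((.4327,.316),.016),((.65,.1),.2)):
  for rot in ([np.pi,np.pi/2,0],[-np.pi/2,np.pi/2,0],[np.pi/2,np.pi/2,0],[0,np.pi/2,0]):
    for z in(h,h+.16):
      q=inverse_kinematics([*p,z],rot); print(p,np.round(rot,2),z,None if q is None else np.round(q,2))
```

```text
scene0 [0.6015 0.0109 0.156 ] -1225.2427776096947 [[np.float64(0.6225), np.float64(-0.1225)], [np.float64(0.6085), np.float64(-0.0336)], [np.float64(0.5946), np.float64(0.0553)], [np.float64(0.5806), np.float64(0.1442)]]
side0 [0.6013 0.0087 0.1557] -617.3779781460972 [[np.float64(0.6223), np.float64(-0.1246)], [np.float64(0.6083), np.float64(-0.0357)], [np.float64(0.5944), np.float64(0.0532)], [np.float64(0.5804), np.float64(0.1421)]]
(0.4245, -0.32) [3.14 1.57 0.  ] 0.05 [-0.79  0.21  1.91  0.    1.02  0.78]
(0.4245, -0.32) [3.14 1.57 0.  ] 0.21000000000000002 [-0.79  0.01  1.79  0.    1.34  0.78]
(0.4245, -0.32) [-1.57  1.57  0.  ] 0.05 [-0.79  0.21  1.91  0.    1.02  2.35]
(0.4245, -0.32) [-1.57  1.57  0.  ] 0.21000000000000002 [-0.79  0.01  1.79  0.    1.34  2.35]
(0.4245, -0.32) [1.57 1.57 0.  ] 0.05 [-0.79  0.21  1.91  0.    1.02 -0.79]
(0.4245, -0.32) [1.57 1.57 0.  ] 0.21000000000000002 [-0.79  0.01  1.79  0.    1.34 -0.79]
(0.4245, -0.32) [0.   1.57 0.  ] 0.05 [-0.79  0.21  1.91  0.    1.02 -2.37]
(0.4245, -0.32) [0.   1.57 0.  ] 0.21000000000000002 [-0.79  0.01  1.79  0.  
[... 1625 characters left out ...]
.48  0.05  1.82 -0.    1.27  0.48]
(0.4327, 0.316) [0.   1.57 0.  ] 0.016 [ 0.48  0.27  1.91 -0.    0.96 -1.09]
(0.4327, 0.316) [0.   1.57 0.  ] 0.176 [ 0.48  0.05  1.82 -0.    1.27 -1.09]
(0.65, 0.1) [3.14 1.57 0.  ] 0.2 [ 0.03  0.32  1.47 -0.    1.36  1.6 ]
(0.65, 0.1) [3.14 1.57 0.  ] 0.36 [ 0.03  0.25  1.25 -0.    1.64  1.6 ]
(0.65, 0.1) [-1.57  1.57  0.  ] 0.2 None
(0.65, 0.1) [-1.57  1.57  0.  ] 0.36 None
(0.65, 0.1) [1.57 1.57 0.  ] 0.2 [ 0.03  0.32  1.47 -0.    1.36  0.03]
(0.65, 0.1) [1.57 1.57 0.  ] 0.36 [ 0.03  0.25  1.25 -0.    1.64  0.03]
(0.65, 0.1) [0.   1.57 0.  ] 0.2 [ 0.03  0.32  1.47 -0.    1.36 -1.54]
(0.65, 0.1) [0.   1.57 0.  ] 0.36 [ 0.03  0.25  1.25 -0.    1.64 -1.54]
```

View pics/r.png

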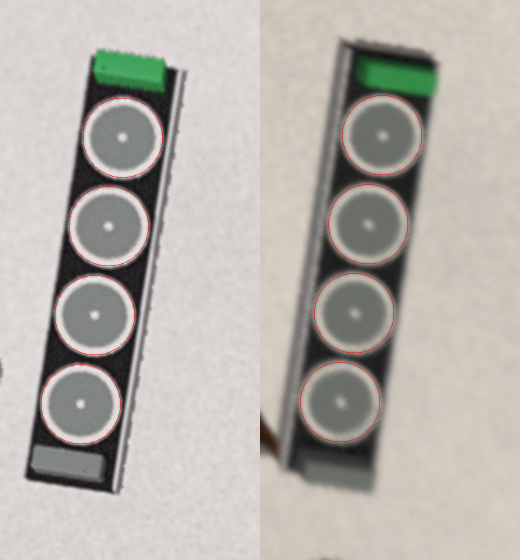

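Marks: the centre averages to (0.6014, 0.0098) with yaw 0.156. The red circles coincide with the white rims in both rectified views, and mark 1 is at the green end. I'll start with A: hover over it, check with the wrist camera, then grasp.

```bash
cat > pp.py <<'E'
from h import *
YAW=.1558; C=np.array([.6014,.0098]); ROT=[np.pi/2-YAW,np.pi/2,0]
MARK=[C+d*np.array([-np.sin(YAW),np.cos(YAW)]) for d in(-.135,-.045,.045,.135)]
OBJ=dict(a=((.437,-.1515),.007,.038,.052),b=((.4327,.3155),.016,.044,.070),c=((.459,.1362),.032,.050,.088),d=((.4245,-.3203),.050,.056,.106))
def hover(k):
    p,zt,dia,h=OBJ[k]; movep([*p,h+.10],ROT)
def pick(k,p=None):
    p0,zt,dia,h=OBJ[k]; p=p0 if p is None else p
    hit=move_l([*p,zt],feed=.12,max_force=8); 
    if hit: print('HIT',observe()['eef_pos']); return False
    gripper_to(dia-.02,60); o=observe(); print(k,'opening',o['opening'],o['eef_pos'],o['ft_force'],o['time_s'])
    return abs(o['opening']-dia)<.008
def lift(k):
    p,zt,dia,h=OBJ[k]; e=observe()['eef_pos']; move_l([e[0],e[1],zt+.15],feed=.15); o=observe(); print('lifted',o['opening'],o['ft_force'],o['time_s'])
def place(k,i):
    p,zt,dia,h=OBJ[k]; m=MARK[i]
    movep([*m,zt+.15],ROT); move_l([*m,zt+.014+.012],feed=.15)
    hit=move_l([*m,zt+.014-.003],feed=.03,max_force=4)
    o=observe(); print('down',hit,o['eef_pos'],o['eef_pos'][2]-zt-.014,o['ft_force'])
    gripper_to(min(.085,dia+.028)); hold(.2); move_l([*m,h+.014+.10],feed=.15); print('t',observe()['time_s'])
def wcheck(k,f,foot=0.):
    p,P=cloud(f); h=OBJ[k][3]; c=OBJ[k][0]
    ok=(np.abs(P[...,2]-h-foot)<.006)&(np.hypot(P[...,0]-c[0],P[...,1]-c[1])<.03)
    v,u=np.nonzero(ok); Q=P[ok]; print('n',len(Q),'pix',u.mean(),v.mean(),'mid',np.round((np.percentile(Q,1,axis=0)+np.percentile(Q,99,axis=0))/2,4),np.round(np.ptp(Q,axis=0),3))
E
python3 - <<'E'
from pp import *
hover('a'); snap('wrist','wa'); wcheck('a','wa'); o=observe();print(o['eef_pos'],o['time_s'])
E
```

```text
n 1065 pix 278.02535211267605 205.0150234741784 mid [ 0.4372 -0.1523  0.0511] [0.026 0.027 0.009]
[ 0.43732169 -0.1509998   0.15209245] 2.9
```

View pics/wa.png

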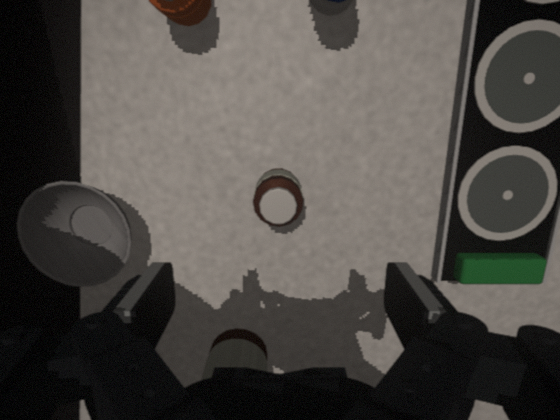

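The wrist view shows the small brown bottle's cap at (278,205), centred between the fingers, with the bowl clear of it at the left. It agrees with my estimate within 1 mm, so I'll pick it.

Run:
```python
from pp import *
if pick('a',(.4371,-.152)):
    lift('a'); place('a',0); snap('wrist','wa2'); snap('scene','s1')
```

```text
a opening 0.03661999246762484 [ 0.43765715 -0.15229146  0.00756899] [-0.75575798 -0.05404227  3.41514704] 4.7667
lifted 0.03678654546266844 [ 0.03493699 -0.688567   -0.73632896] 5.9167
down True [ 0.62292597 -0.12373272  0.02162937] 0.0006293749404873792 [-1.36780121  0.94587759  5.58615084]
t 9.8083
```

View pics/wa2.png

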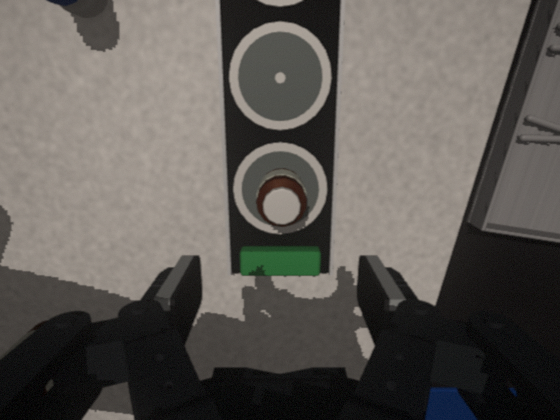

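A stands upright in its ring (cap at (281,207)). The slight offset from the ring is perspective. B is next, after a wrist check.

Run:
```python
from pp import *
hover('b'); gripper_to(.085); snap('wrist','wb'); wcheck('b','wb'); print(observe()['eef_pos'])
if pick('b'):
    lift('b'); place('b',1); snap('wrist','wb2')
hover('c'); gripper_to(.085); snap('wrist','wc'); wcheck('c','wc'); print(observe()['eef_pos'])
a,b,c=[cv2.imread(f'pics/{n}.png') for n in('wb','wb2','wc')];cv2.imwrite('pics/m1.png',cv2.resize(np.hstack([a,b,c]),(800,200),interpolation=3))
```

```text
n 1086 pix 277.92541436464086 202.02486187845304 mid [0.4325 0.3161 0.0688] [0.026 0.027 0.009]
[0.4329294  0.31522363 0.16996637]
b opening 0.042782401320703226 [0.43324255 0.31580952 0.0166606 ] [-0.52481432  0.32240514  4.95745868] 13.9333
lifted 0.04277924492077711 [-0.1653342   0.51361414 -1.42032294] 15.0833
down True [ 0.6090246  -0.0348414   0.03069075] 0.0006907450377710029 [-0.98959003 -0.12012133  4.05189931]
t 19.7167
n 1084 pix 276.6918819188192 203.06734317343174 mid [0.4581 0.1356 0.0867] [0.026 0.026 0.009]
[0.45946948 0.13559999 0.18783888]
```

View pics/m1.png

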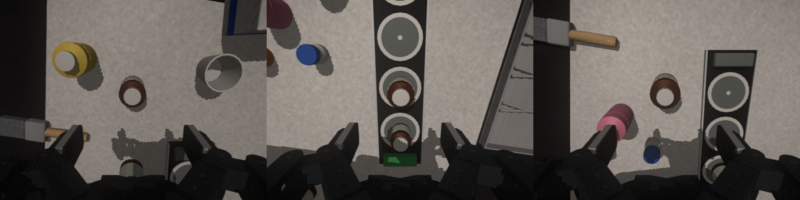

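B is standing in ring 2. The right-hand view shows brown C at about (664,91), with pink clear of the finger paths. Next I'll do C, then D.

Run:
```python
from pp import *
if pick('c',(.4586,.1359)):
    lift('c'); place('c',2); snap('wrist','wc2')
hover('d'); gripper_to(.085); snap('wrist','wd'); wcheck('d','wd'); print(observe()['eef_pos'])
snap('scene','s2')
a,b=[cv2.imread(f'pics/{n}.png') for n in('wc2','wd')];cv2.imwrite('pics/m2.png',cv2.resize(np.hstack([a,b]),(800,300),interpolation=3))
```

```text
c opening 0.04902962613781237 [0.45904444 0.13595636 0.03266878] [-1.09902609  0.26856907  6.16118849] 22.8917
lifted 0.048731559790635794 [-0.49467211 -0.12252974 -2.15094408] 24.0417
down True [0.59502747 0.05420244 0.04670456] 0.0007045552743712973 [-1.29278954 -0.41631944  5.05531901]
t 27.9167
n 1091 pix 277.5692025664528 204.19890009165903 mid [ 0.4244 -0.3205  0.1046] [0.027 0.027 0.009]
[ 0.4249726  -0.31974499  0.20598837]
```

View pics/m2.png

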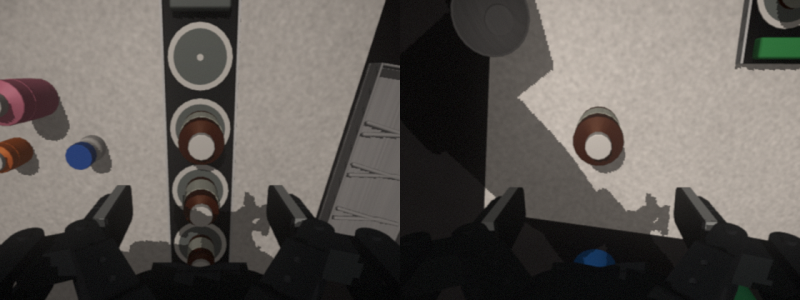

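C is in ring 3. Brown D is isolated at (598,147). I'll carry D higher so it clears the placed bottles.

Run:
```python
from pp import *
if pick('d'):
    lift('d'); e=observe()['eef_pos']; move_l([e[0],e[1],.25]); movep([*MARK[3],.25],ROT); place('d',3); 
    o=observe()['eef_pos']; move_l([o[0],o[1],.30]); snap('wrist','wd2')
    q=observe()['q']; set_joints([1.068,.22,1.526,0,1.395,-.126]); snap('scene','s3'); snap('side','e3')
    print(observe()['time_s'])
    a,b=[cv2.imread(f'pics/{n}.png') for n in('s3','e3')];cv2.imwrite('pics/m3.png',cv2.resize(np.hstack([a[160:350,160:440],b[130:320,150:430]]),(800,271),interpolation=2))
    for f in('s3','e3','wd2'):
        _,P=cloud(f)
        for i,k in enumerate('abcd'):
            h=OBJ[k][3]+.014;m=MARK[i]
            ok=(np.abs(P[...,2]-h)<.006)&(np.hypot(P[...,0]-m[0],P[...,1]-m[1])<.03);Q=P[ok]
            if len(Q)>20: print(f,k,len(Q),np.round(((np.percentile(Q,1,axis=0)+np.percentile(Q,99,axis=0))/2)[:2]-m,4))
        ok=(np.abs(P[...,2]-.052)<.006)&(np.hypot(P[...,0]-.452,P[...,1]-.003)<.03)
        if ok.sum()>20: print(f,'jar',np.round(P[ok].mean(0),4))
```

```text
d opening 0.054282099963664086 [ 0.42481265 -0.32074325  0.05088138] [-2.1137169   0.45832456  5.72819974] 31.675
lifted 0.05515236378021483 [-0.92016143  0.05498862 -3.7094547 ] 32.825
down True [0.58038588 0.14314076 0.06451123] 0.0005112267837066847 [-0.18404468  0.36508148  2.99244216]
t 38.6083
41.475
s3 a 102 [0.001  0.0011]
s3 b 115 [0.0016 0.0023]
s3 c 127 [0.0015 0.0015]
s3 d 150 [0.0013 0.002 ]
s3 jar [0.4528 0.0057 0.049 ]
e3 a 86 [ 0.0003 -0.0019]
e3 b 84 [ 0.0011 -0.0019]
e3 c 74 [ 0.001 -0.003]
e3 d 71 [ 0.0002 -0.0018]
e3 jar [4.512e-01 2.000e-04 4.940e-02]
wd2 a 77 [-0.0005  0.0096]
wd2 b 402 [0.0009 0.0006]
wd2 c 502 [ 0.001  -0.0004]
wd2 d 643 [0.0003 0.0002]
wd2 jar [0.4491 0.0103 0.05  ]
```

View pics/m3.png

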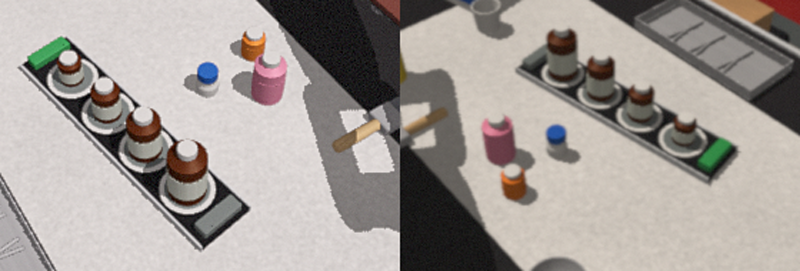

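```bash
ls pics/wd2.png
```

```text
pics/wd2.png
```

Both views show the four bottles upright in their rings, rising from the green end. The cap offsets are about 1 to 3 mm and cancel between the cameras; the wrist's 'a' and jar readings differ because those were partly out of view. The jar hasn't moved, and the robot is clear.

```bash
python3 -c "
from plant import *
hold(.3); job_done()"
```

```text
the job is handed in; nothing more can be done
```

The four brown bottles are standing upright on the stand in order of height: A (shortest) on mark 1 at the green end, then B, C and D. All are released, and the job was handed in at about 42 s of robot time with the arm back at its start pose.

- **Placing:** in the final pictures the fixed cameras put every cap within about 3 mm of its ring centre. They differ by 3–4 mm in y, with opposite signs, so the average offset is about 1 mm.
- **Wrist camera:** it agreed for B, C and D to about 1 mm. It gave a 9.6 mm offset for A, probably because A was partly out of view and only 77 points were seen. I went by the two fixed cameras for A.
- **Tablet jar:** both fixed cameras read it within about 1 mm of where it stood at the start. The wrist reading was several mm off, which I put down to the same partial view.
- **Not measured:** no bottle was seen to tip, but I only looked between moves. I did not track the force or joint-speed limits throughout. The wrist force stayed under about 7 N at the moments I read it.

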